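Roll the handle dowel onto its pencil line

ROBOT

A 7-joint arm with a two-finger parallel gripper is mounted at the origin on the work surface. World frame = base frame: x ahead of the robot, y to its left, z up, the work surface at z = 0. Lengths are in m, angles in rad, forces in N, time in s.
With the tool pointing down it reaches from about 0.4 to 0.85 m from the base axis. Payload 10.4 kg.
Tool frame: the origin (TCP) lies at the very end of the fingers, on their centre line; the grasp point (between the pads) lies 19 mm behind it (robot.grip_point_offset is the z of the grasp point in the tool frame, in m); z points along the fingers, y is the direction in which the jaws open and shut (so a half turn about z gives the same grasp; the last joint's range is limited). The gripper opens to 85 mm and grips with 20 to 120 N. Pads are 22 mm wide; open, the fingers measure 114 mm over their backs; the gripper's body (76 mm by 85 mm) begins 54 mm behind the grasp point. The pads swing forward as they close: fully open they stand 13 mm farther back than shut.
Start: joints at [-1.343, 0.332, -0.065, 1.46, 0.022, 1.35, -0.088], TCP at [0.155, 0.605, 0.231] pointing down, gripper open.
Joint ranges: [-2.6, 2.6], [-0.5, 2.12], [-1.47, 1.34], [0.16, 2.42], [-1.27, 4.41], [0.06, 2.06], [-2.6, 2.6]. Speed limits (rad/s): [2.22, 2.22, 2.79, 2.79, 3.14, 3.14, 3.14].

INTERFACE

Orientations are given as a unit quaternion [x, y, z, w].
In Python, from plant import robot, imaging gives the robot as it stands.
- The arm moves only by the tool arm_command, never from a script. Its argument "moves" is text: rows parted by semicolons, each of 7 numbers parted by spaces: the turn, a rotation vector about the world's x, y, z in degrees, then the shift along the world's x, y, z in m, then the gripper command: -1 is fully open, 1 is shut, values between are in proportion. A call has 1 to 8 rows; each row shifts and turns the commanded pose from where the row before left it; what a row does not reach is not made up. A row lasts 1/12 s, in which the tool goes at most 41.7 mm and 7.16 degrees, less where a joint would pass 70% of its speed; a pose out of reach is approached as far as the arm can. A call with a gripper value outside its range is refused whole. The fingers move at their own pace and stop on an object; "force" is the grip in N (left out, the last holds). Time passes only in rows, so rows that do not move let the fingers close. It gives the time, the measured TCP pose, the force and the opening at its end, in the units of the state.
- robot.sense(): the state, without advancing time (a new reading comes with each control period).
- imaging.snapshot(name): name is "scene" or "top"; returns the picture (384x512x3 uint8, blue, green, red); there is no depth.
- imaging.camera_model(name): a dict with "fx", "fy", "cx", "cy" (pixels), "dist_coeffs" ([k1, k2, p1, p2, k3] as OpenCV has them; the pictures are not rectified), "R" (3x3) and "t" (3): a world point X has camera coordinates R X + t. Camera axes: x right, y down, z forward; pixel columns grow to the right and rows downward; lengths in m; the calibration is good to about 2 mm. A picture is of the moment at which its call begins. camera_model takes no time and is no camera call.
- robot.finish_job(): hands the job in, once; it reports no verdict.
The state is a dict: "clock": time; "qpos": joint angles; "qvel": joint speeds; "effort": joint torques, N m; "ee_pos": TCP position; "ee_rot": TCP orientation; "force": force on the tool from outside, world axes, zero at the start; "ft_torque": the same for the moment, N m; "opening": finger opening in m.
Only numpy, scipy, OpenCV 4.12 (cv2) and the standard library are available. Lean on these libraries where they do the work, as an engineer would, in place of code of your own. Each camera call takes 0.05 s, during which the arm holds its last target.

TASK

A cabinet door lies flat on the bench with a pencil line where its wooden handle is to be glued. With your fingertips, push the top of the thicker of the two lying dowels sideways so that it rolls across the door, and leave it at rest centred on the line and lying along it. Roll it, do not lift it, and leave the thin dowel and the other things on the door where they are.

Things in the scene. Friction and masses are not known exactly. Their poses are not given: they have to be found in the camera images.
- handle_dowel: the thicker dowel: plain brown wood, 32 mm in diameter, 160 mm long, 85 g, lying 60 to 95 mm to either side of the line, up to 0.08 rad askew to it. Origin at its middle, on its axis, 16 mm above the door's top; y along the bar; x, z turn as it rolls. Fingertips pressed lightly on its top roll it without slip, its middle going half as far as they do; it stops within a few mm when let go
- thin_dowel: a thinner dowel of the same wood, 14 mm in diameter, 160 mm long, lying on the door on the other side of the line, to be left alone. Origin at its middle, on its axis, 7 mm above the door's top; y along the bar
- line (a point): the pencil line: a dark straight line 4 mm wide and 240 mm long, drawn on the white door. This point is the line's middle, on the door's top surface; y runs along the line, x across it, z up
- door: a white cabinet door lying flat, fixed: 280 mm (its x, across the line) by 400 mm (its y, along the line), 18 mm thick. Origin at the centre of its underside, on the bench, straight below the line's middle; two flush steel hinge cups near one long edge are level with the surface
- sanding_block: cork block 65 x 40 x 30 mm, lying on the door about 170 mm from the line's middle, beyond its +y end. Origin at the centre of its underside
- tape_roll: roll of paper tape, 60 mm across, 24 mm high, lying on the door about 165 mm from the line's middle, beyond its -y end. Origin at the centre of its underside
Not all that is in view belongs to the job. What is shaped like the handle_dowel but pink or turquoise is not meant.

How it is judged:
On the way:
1. the thicker dowel rolls: it has turned at least a quarter turn about its own axis while lying on the door (angle between handle_dowel's own z axis and vertical above 1.57 rad and z of handle_dowel in the frame of line below 0.02 m), for 0.05 s.
At the end, for the whole second after the job is handed in: The thicker dowel lies at rest on the door with its middle within 8 mm of the line across it and within 40 mm of the line's middle along it, parallel to the line within 0.12 rad (7 degrees) (x of handle_dowel in the frame of line between -0.008 and 0.008 m and y of handle_dowel in the frame of line between -0.04 and 0.04 m and z of handle_dowel in the frame of line between 0.013 and 0.019 m and angle between the y axis of handle_dowel and the y axis of line, either way round below 0.12 rad and linear speed of handle_dowel below 0.01 m/s and angular speed of handle_dowel below 0.3 rad/s); the robot touches nothing.
It fails at once if the thicker dowel is lifted more than 8 mm off the door (z of handle_dowel in the frame of line above 0.024 m).
It fails at once if the thin dowel is moved more than 15 mm (distance of thin_dowel from where it was at the start of the episode above 0.015 m).
It fails at once if the sanding block or the tape roll is moved more than 20 mm (distance of any of sanding_block, tape_roll from where it was at the start of the episode above 0.02 m).
It also fails if it takes over 48 s, if anything falls off the work surface, if the arm or the gripper's body presses on something with over 40 N, if the wrist force passes 120 N, or if a joint passes its speed limit or range.

## Working session

There is one attempt and no reset: what is moved stays moved. The work goes in short steps, Python scripts to look and compute and a tool call to move; the robot and the scene stay as the last step left them, time stands still between calls to the robot, and variables do not carry over. Pictures are saved under pics/ and viewed, and the job is handed in when it is done.

Besides the shell and the picture viewer there is one more tool, called after ">>>" as name(argument=value, ...) on one line, values as JSON. arm_command: Moves the arm, as the interface text tells. Its arguments: {"type":"object","properties":{"moves":{"type":"string"},"force":{"type":"number"}},"required":["moves"]}

```bash
ls; mkdir -p pics
python3 - <<'E'
from plant import robot, imaging
import cv2
for n in("scene","top"):
    im=imaging.snapshot(n); cv2.imwrite(f"pics/{n}0.png",im)
    m=imaging.camera_model(n); print(n,m)
print(robot.sense())
E
```

```text
pics
scene {'fx': 403.5675375936184, 'fy': 403.5675375936184, 'cx': 255.54272308614406, 'cy': 191.05003356763027, 'dist_coeffs': array([-0.00823022,  0.        ,  0.        ,  0.        ,  0.        ]), 'R': array([[-0.68924256,  0.72440527, -0.0134797 ],
       [ 0.55907178,  0.51991637, -0.6458527 ],
       [-0.46085078, -0.45268529, -0.76334303]]), 't': array([ 0.31498107, -0.20493339,  1.31379395])}
top {'fx': 361.108452839114, 'fy': 361.108452839114, 'cx': 253.04716667015782, 'cy': 191.72851419348987, 'dist_coeffs': array([0.02995538, 0.        , 0.        , 0.        , 0.        ]), 'R': array([[ 0.00843502, -0.99981788, -0.0171192 ],
       [-0.98634665, -0.0055032 , -0.1645904 ],
       [ 0.16446621,  0.01827379, -0.98621343]]), 't': array([-5.02170740e-04,  4.19481709e-01,  7.45894284e-01])}
{'clock': 0.1, 'qpos': array([-1.34260004,  0.33279348, -0.06470685,  1.46083694,  0.02158754,
        1.34989057, -0.08851795]), 'qvel': array([-5.86234694e-05, -1.31647471e-03, -9.28677735e-04, -1.88353727e-03,
        1.62757828e-03,  1.81859070e-03, -3.41901594e-04]), 'effort': array([ 1.20414148e-03, -6.26741409e+01,  4.90154838e-02, -3.92429924e+01,
        1.63531752e-02,  6.91352077e-03,  5.71283863e-05]), 'ee_pos': array([0.15502339, 0.60513446, 0.23061473]), 'ee_rot': array([ 1.25067468e-01,  9.92148047e-01, -6.14128455e-04, -5.69436356e-05]), 'force': array([ 0.27642085,  0.96618435, -0.29769214]), 'ft_torque': array([0.02582887, 0.00940457, 0.03377269]), 'opening': 0.08547505472251522}
```

View pics/scene0.png

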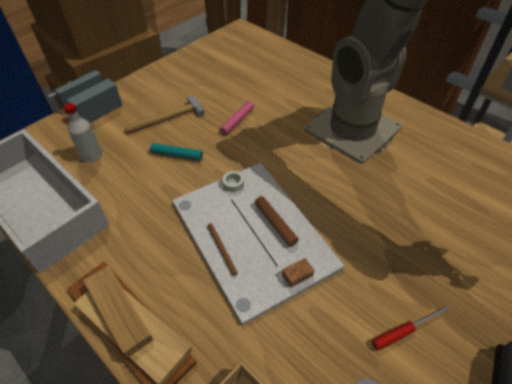

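View pics/top0.png

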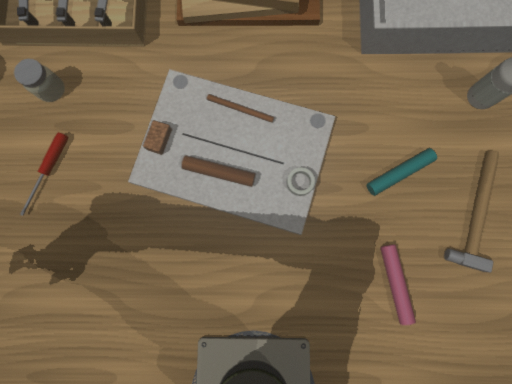

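The top view shows the door, with the line from about (183,135) to (283,163), the thick dowel from (183,163) to (254,179) on the robot side, and the thin dowel from (208,97) to (273,119) on the far side. I'll enlarge both views.

Run:
```python
import cv2
a=cv2.imread("pics/top0.png")[80:220,125:325]; cv2.imwrite("pics/topc.png",cv2.resize(a,None,fx=4,fy=4,interpolation=cv2.INTER_CUBIC))
a=cv2.imread("pics/scene0.png")[165:315,170:345]; cv2.imwrite("pics/scenec.png",cv2.resize(a,None,fx=4,fy=4,interpolation=cv2.INTER_CUBIC))
```

```text
(no output)
```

View pics/topc.png

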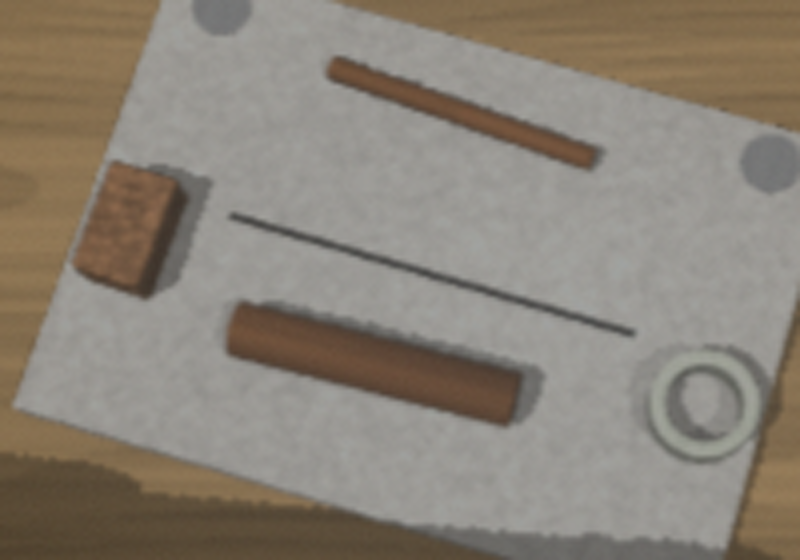

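View pics/scenec.png

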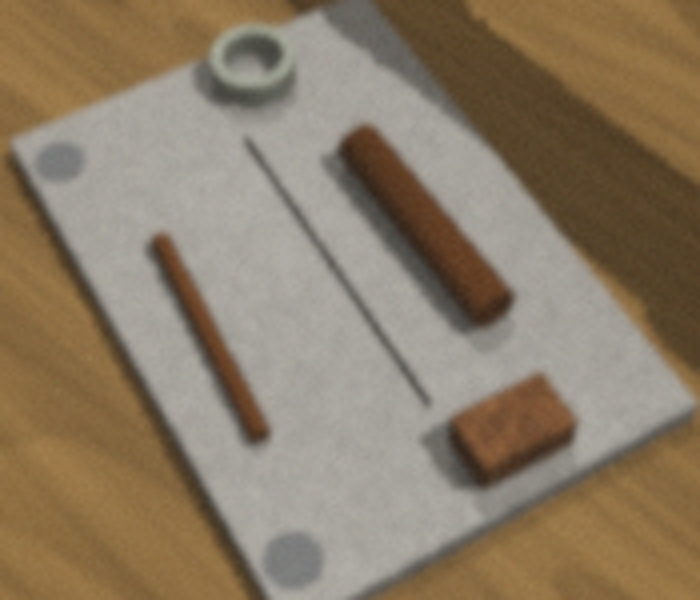

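Enlarged top crop: line ends at (231,215) and (635,333); dowel end middles at (235,328) and (515,398). Enlarged scene crop: line ends at (249,139) and (428,404); dowel end middles at about (358,139) and (490,303). Next I triangulate.

```bash
cat > h.py <<'E'
import numpy as np, cv2
from plant import robot, imaging
def K(m): return np.array([[m['fx'],0,m['cx']],[0,m['fy'],m['cy']],[0,0,1]])
def ray(n,px):
    m=imaging.camera_model(n)
    u=cv2.undistortPoints(np.array([[px]],float),K(m),m['dist_coeffs'])[0,0]
    return m,u
def tri(pt,ps):
    a,u=ray("top",pt); b,v=ray("scene",ps)
    P=[np.c_[c['R'],c['t']] for c in(a,b)]
    X=cv2.triangulatePoints(P[0],P[1],u.reshape(2,1),v.reshape(2,1))[:,0]; return X[:3]/X[3]
def onz(n,px,z):
    m,u=ray(n,px); d=m['R'].T@np.array([u[0],u[1],1]); c=-m['R'].T@m['t']
    return c+d*(z-c[2])/d[2]
def proj(n,X):
    m=imaging.camera_model(n)
    return cv2.projectPoints(np.atleast_2d(X).astype(float),cv2.Rodrigues(m['R'])[0],m['t'],K(m),m['dist_coeffs'])[0][:,0]
tc=lambda x,y:((x+.5)/4-.5+125,(y+.5)/4-.5+80)
sc=lambda x,y:((x+.5)/4-.5+170,(y+.5)/4-.5+165)
E
python3 - <<'E'
from h import *
pts={'lineL':((231,215),(428,404)),'lineR':((635,333),(249,139)),'dL':((235,328),(490,303)),'dR':((515,398),(358,139)),
'thL':((334,68),(257,432)),'thR':((592,157),(161,242))}
for k,(a,b) in pts.items():
    z=.018 if k[0]=='l' else .034 if k[0]=='d' else .025
    T=tri(tc(*a),sc(*b)); print(k,T.round(4),onz('top',tc(*a),z).round(4),onz('scene',sc(*b),z).round(4))
E
```

```text
lineL [0.5557 0.1643 0.0187] [0.5559 0.1646 0.018 ] [0.5555 0.164  0.018 ]
lineR [ 0.4868 -0.063   0.0187] [ 0.488  -0.0645  0.018 ] [ 0.4856 -0.0618  0.018 ]
dL [0.4855 0.1539 0.0392] [0.4859 0.1563 0.034 ] [0.4836 0.1507 0.034 ]
dR [0.4463 0.0026 0.0369] [0.4474 0.002  0.034 ] [0.4442 0.0017 0.034 ]
thL [0.6413 0.1065 0.0259] [0.6412 0.1073 0.025 ] [0.6415 0.1054 0.025 ]
thR [ 0.5879 -0.0394  0.0241] [ 0.5883 -0.0402  0.025 ] [ 0.5878 -0.0377  0.025 ]
```

Line middle is at about (0.521, 0.051) and the line is turned −16.8° about z. Dowel middle is at about (0.4655, 0.0777), −61 mm across the line, +10 mm along it and about 2.4° askew. The roll direction is u = (0.969, −0.248). The fingers' jaw axis already lies along the dowel. I'll shut the fingers and move above it, then roll it in short strokes.

>>> arm_command(moves="0 0 0 0.019 -0.033 0 1;0 0 0 0.019 -0.033 0 1;0 0 0 0.019 -0.033 0 1;0 0 0 0.019 -0.033 0 1;0 0 0 0.019 -0.033 0 1;0 0 0 0.019 -0.033 0 1;0 0 0 0.019 -0.033 0 1;0 0 0 0.019 -0.033 0 1", force=30)

```text
clock: 0.77
ee_pos: [0.3076, 0.3395, 0.2311]
ee_rot: [0.125, 0.992, -0.0, -0.0]
force: [1.8, 0.7, 0.1]
opening: -0.0002
```

>>> arm_command(moves="0 0 0 0.019 -0.033 0 1;0 0 0 0.019 -0.033 0 1;0 0 0 0.019 -0.033 0 1;0 0 0 0.019 -0.033 0 1;0 0 0 0.019 -0.033 0 1;0 0 0 0.019 -0.033 0 1;0 0 0 0.019 -0.033 0 1;0 0 0 0 0 0 1")

```text
clock: 1.43
ee_pos: [0.4427, 0.1035, 0.2315]
ee_rot: [0.129, 0.992, -0.001, 0.001]
force: [-0.8, -0.7, -0.3]
opening: -0.0001
```

>>> arm_command(moves="0 0 0 0.015 -0.024 -0.02 1;0 0 0 0 0 -0.04 1;0 0 0 0 0 -0.04 1;0 0 0 0 0 -0.04 1;0 0 0 0 0 -0.022 1;0 0 0 0 0 0 1;0 0 0 0 0 0 1;0 0 0 0 0 0 1")

```text
clock: 2.1
ee_pos: [0.4561, 0.0868, 0.0709]
ee_rot: [0.125, 0.992, 0.0, 0.001]
force: [-0.2, 0.2, 1.2]
opening: -0.0004
```

Run:
```python
from h import *
for n,r in (("scene",(slice(165,315),slice(170,345))),("top",(slice(80,220),slice(125,325)))):
    a=imaging.snapshot(n)[r]; cv2.imwrite(f"pics/{n}1.png",cv2.resize(a,None,fx=4,fy=4,interpolation=cv2.INTER_CUBIC))
s=robot.sense(); print(s['ee_pos'],s['ee_rot'],s['force'])
```

```text
[0.45637414 0.08702171 0.07119994] [1.24991520e-01 9.92156476e-01 9.71343251e-04 1.30498865e-03] [ 0.14665758  0.12060138 -0.37686883]
```

View pics/scene1.png

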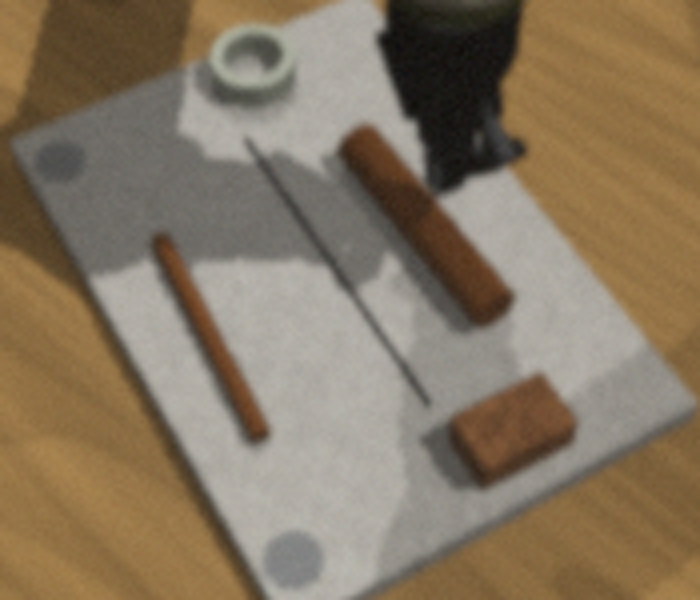

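The scene view shows the fingers behind the dowel, with lower points near crop (445,185) and (515,150). I'll compare these with the projected TCP.

Run:
```python
from h import *
p=robot.sense()['ee_pos']
s=proj('scene',p)[0];t=proj('top',p)[0]
print((s-[170,165])*4,(t-[125,80])*4)
```

```text
[442.09791884 183.28743096] [349.1493539  364.58681892]
```

View pics/top1.png

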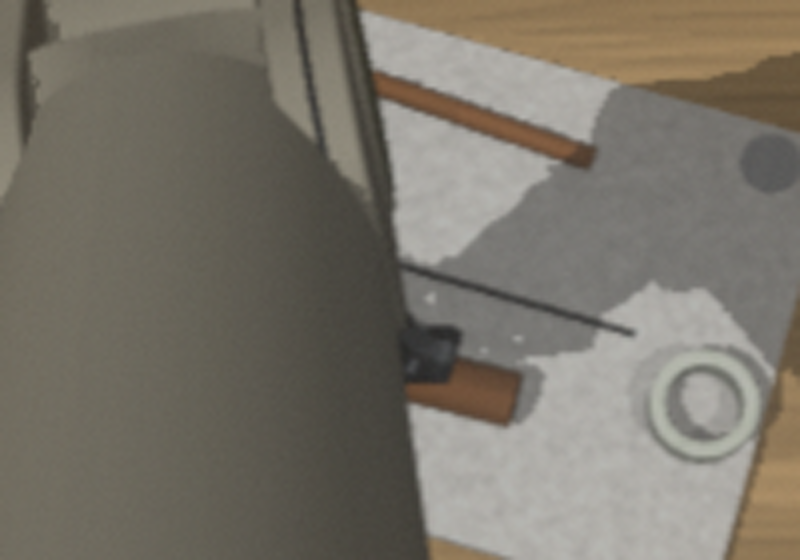

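TCP projection agrees with the picture. I centre the tool and descend.

>>> arm_command(moves="0 0 0 0.001 -0.007 0 1;0 0 0 0 0 -0.008 1;0 0 0 0 0 -0.008 1;0 0 0 0 0 0 1;0 0 0 0 0 0 1")

```text
clock: 2.62
ee_pos: [0.4556, 0.0793, 0.0527]
ee_rot: [0.125, 0.992, -0.0, -0.001]
force: [0.1, 1.3, 0.4]
opening: -0.0003
```

>>> arm_command(moves="0 0 0 0 0 -0.003 1;0 0 0 0 0 0 1")

```text
clock: 2.78
ee_pos: [0.4561, 0.0796, 0.0501]
ee_rot: [0.125, 0.992, -0.0, -0.0]
force: [0.1, 0.2, -0.3]
opening: 0.0001
```

>>> arm_command(moves="0 0 0 0.002 0 -0.001 1;0 0 0 0 0 0 1")

```text
clock: 2.95
ee_pos: [0.459, 0.079, 0.0499]
ee_rot: [0.125, 0.992, -0.0, 0.001]
force: [-1.8, -1.9, 6.2]
opening: 0.0004
```

>>> arm_command(moves="0 0 0 0 0 -0.001 1;0 0 0 0 0 0 1")

```text
clock: 3.12
ee_pos: [0.4598, 0.0788, 0.0497]
ee_rot: [0.125, 0.992, 0.0, 0.001]
force: [-1.8, -4.0, 13.8]
opening: 0.0
```

Contact made. I ease off slightly and stroke.

>>> arm_command(moves="0 0 0 0.002 -0.0005 0.0007 1;0 0 0 0.004 -0.001 0 1;0 0 0 0.005 -0.0013 0 1;0 0 0 0.005 -0.0013 0 1;0 0 0 0.005 -0.0013 0 1;0 0 0 0.003 -0.0008 0 1;0 0 0 0.001 0 0 1;0 0 0 0 0 0 1")

```text
clock: 3.78
ee_pos: [0.4844, 0.0725, 0.0499]
ee_rot: [0.125, 0.992, -0.0, 0.001]
force: [0.0, -3.7, 8.5]
opening: 0.0002
```

>>> arm_command(moves="0 0 0 0 0 0.006 1;0 0 0 0 0 0.010 1;0 0 0 -0.015 0.004 0 1;0 0 0 -0.010 0.0025 0 1;0 0 0 0 0 0 1")

```text
clock: 4.2
ee_pos: [0.4563, 0.0805, 0.0652]
ee_rot: [0.124, 0.992, 0.0, -0.001]
force: [0.1, 0.2, -0.1]
opening: -0.0002
```

```bash
cat > look.py <<'E'
from h import *
import sys
k=sys.argv[1]
a=imaging.snapshot("scene")
a=a[165:315,170:345]; cv2.imwrite(f"pics/scene{k}.png",cv2.resize(a,None,fx=4,fy=4,interpolation=cv2.INTER_CUBIC))
print(robot.sense()['ee_pos'])
E
python3 look.py 2
```

```text
[0.45729808 0.08038182 0.06528722]
```

View pics/scene2.png

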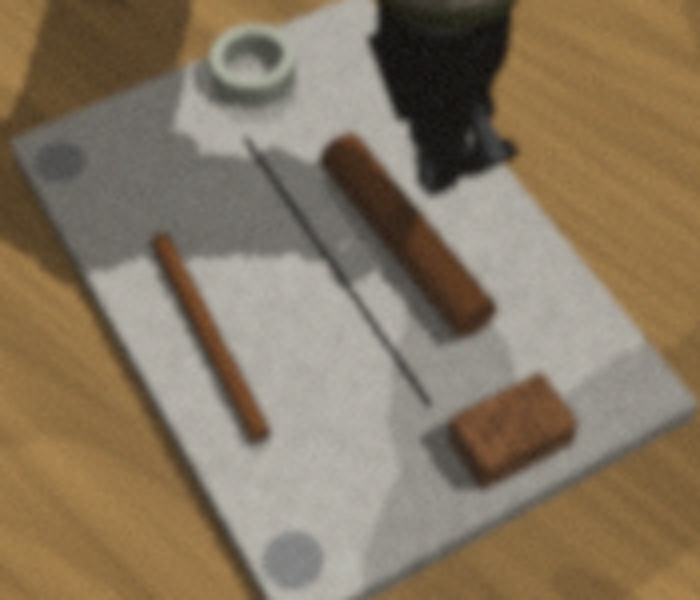

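The dowel rolled: its end middles are now at about (340,149) and (472,315) in the crop.

```bash
cat > dw.py <<'E'
from h import *
L0=np.array([.5559,.1646]);R0=np.array([.488,-.0645])
a=onz('scene',sc(428,404),.018)[:2];b=onz('scene',sc(249,139),.018)[:2]
def rep(f,n,view='scene'):
    c=sc if view=='scene' else tc
    A,B=[onz(view,c(*p),.034)[:2] for p in(f,n)]
    # f=+y end
    if view=='scene': l0,l1=a,b
    else: l0,l1=L0,R0
    y=(l0-l1)/np.linalg.norm(l0-l1); x=np.array([y[1],-y[0]]); m=(A+B)/2; d=m-(l0+l1)/2; e=A-B
    print(view,'mid',m.round(4),'x,y in line',(d@x).round(4),(d@y).round(4),'skew',np.arctan2(e@x,e@y).round(3),'len',np.linalg.norm(e).round(3))
E
python3 -c "
from dw import *
rep((490,303),(358,139));rep((235,328),(515,398),'top');rep((472,315),(340,149))"
```

```text
scene mid [0.4639 0.0762] x,y in line -0.0615 0.0073 skew -0.041 len 0.154
top mid [0.4666 0.0791] x,y in line -0.0613 0.0121 skew -0.044 len 0.159
scene mid [0.4782 0.0736] x,y in line -0.0471 0.009 skew -0.043 len 0.155
```

>>> arm_command(moves="0 0 0 0.0145 -0.0043 0 1;0 0 0 0 0 -0.007 1;0 0 0 0 0 -0.007 1;0 0 0 0 0 -0.001 1;0 0 0 0 0 0 1;0 0 0 0 0 0 1")

```text
clock: 4.75
ee_pos: [0.4728, 0.0754, 0.05]
ee_rot: [0.125, 0.992, 0.0, 0.0]
force: [0.5, 0.0, 7.5]
opening: 0.0001
```

>>> arm_command(moves="0 0 0 0.003 -0.0008 0 1;0 0 0 0.005 -0.0013 0 1;0 0 0 0.006 -0.0015 0 1;0 0 0 0.006 -0.0015 0 1;0 0 0 0.005 -0.0013 0 1;0 0 0 0.003 -0.0008 0 1;0 0 0 0.001 -0.0003 0 1;0 0 0 0 0 0 1")

```text
clock: 5.42
ee_pos: [0.5019, 0.068, 0.0498]
ee_rot: [0.125, 0.992, 0.0, 0.0]
force: [1.4, -0.2, 5.8]
opening: -0.0002
```

>>> arm_command(moves="0 0 0 0 0 0.006 1;0 0 0 0 0 0.010 1;0 0 0 -0.010 0.0025 0 1;0 0 0 -0.010 0.0025 0 1;0 0 0 0 0 0 1")

```text
clock: 5.83
ee_pos: [0.479, 0.0737, 0.0656]
ee_rot: [0.125, 0.992, 0.0, -0.001]
force: [-0.1, 0.1, 0.5]
opening: -0.0003
```

```bash
python3 look.py 3
```

```text
[0.48000132 0.07360178 0.06576019]
```

View pics/scene3.png

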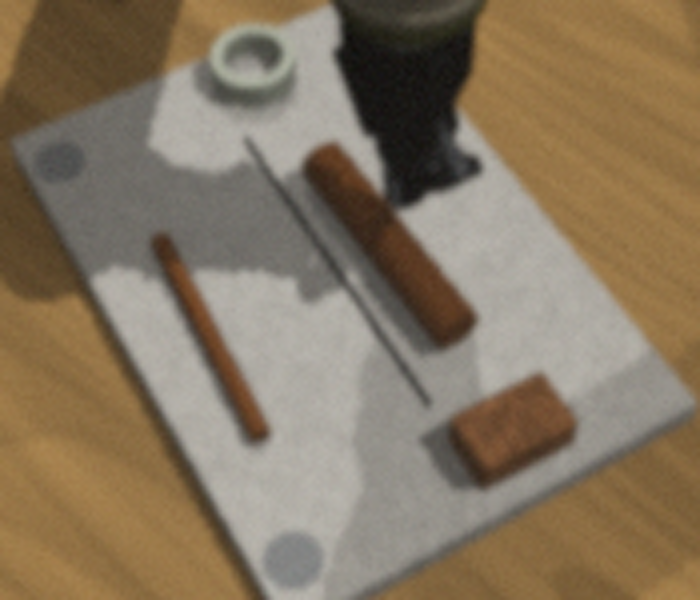

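Dowel end middles are now at about (322,157) and (453,328); it has rolled further toward the line.

```bash
python3 -c "
from dw import *
rep((453,328),(322,157))"
```

```text
scene mid [0.4923 0.0703] x,y in line -0.0327 0.0101 skew -0.034 len 0.157
```

>>> arm_command(moves="0 0 0 0.005 -0.001 0 1;0 0 0 0 0 -0.007 1;0 0 0 0 0 -0.007 1;0 0 0 0 0 -0.001 1;0 0 0 0 0 0 1;0 0 0 0 0 0 1")

```text
clock: 6.38
ee_pos: [0.4864, 0.0717, 0.0504]
ee_rot: [0.125, 0.992, -0.0, -0.0]
force: [-0.3, 0.2, 0.1]
opening: -0.0001
```

>>> arm_command(moves="0 0 0 0 0 -0.001 1;0 0 0 0 0 0 1")

```text
clock: 6.55
ee_pos: [0.4869, 0.0716, 0.0501]
ee_rot: [0.125, 0.992, -0.0, 0.0]
force: [0.4, -0.9, 2.4]
opening: 0.0001
```

>>> arm_command(moves="0 0 0 0.003 -0.0008 -0.0005 1;0 0 0 0.005 -0.0013 0 1;0 0 0 0.006 -0.0015 0 1;0 0 0 0.006 -0.0015 0 1;0 0 0 0.006 -0.0015 0 1;0 0 0 0.003 -0.0008 0 1;0 0 0 0.001 -0.0003 0 1;0 0 0 0 0 0 1")

```text
clock: 7.22
ee_pos: [0.5172, 0.064, 0.0498]
ee_rot: [0.125, 0.992, 0.0, 0.0]
force: [-0.2, -2.4, 6.1]
opening: 0.0001
```

>>> arm_command(moves="0 0 0 0 0 0.006 1;0 0 0 0 0 0.010 1;0 0 0 -0.010 0.0025 0 1;0 0 0 -0.010 0.0025 0 1;0 0 0 0 0 0 1")

```text
clock: 7.63
ee_pos: [0.4941, 0.0701, 0.0652]
ee_rot: [0.125, 0.992, 0.0, -0.001]
force: [-0.6, -0.0, 1.3]
opening: -0.0
```

```bash
python3 look.py 4
```

```text
[0.49506227 0.06997199 0.06535153]
```

View pics/scene4.png

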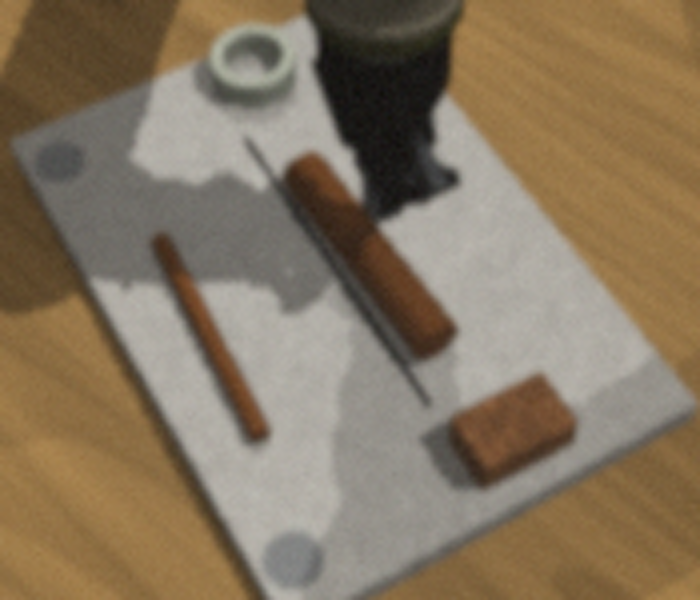

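Dowel end middles are now at about (303,167) and (434,341).

```bash
python3 -c "
from dw import *
rep((434,341),(303,167))"
```

```text
scene mid [0.507  0.0675] x,y in line -0.0178 0.0117 skew -0.034 len 0.158
```

>>> arm_command(moves="0 0 0 0.0035 -0.001 0 1;0 0 0 0 0 -0.007 1;0 0 0 0 0 -0.007 1;0 0 0 0 0 -0.0015 1;0 0 0 0 0 0 1;0 0 0 0 0 0 1")

```text
clock: 8.18
ee_pos: [0.501, 0.068, 0.05]
ee_rot: [0.125, 0.992, 0.0, 0.001]
force: [0.5, 0.4, 7.7]
opening: 0.0002
```

>>> arm_command(moves="0 0 0 0.003 -0.0008 0 1;0 0 0 0.005 -0.0013 0 1;0 0 0 0.007 -0.0018 0 1;0 0 0 0.006 -0.0015 0 1;0 0 0 0.006 -0.0015 0 1;0 0 0 0.003 -0.0008 0 1;0 0 0 0.001 -0.0003 0 1;0 0 0 0 0 0 1")

```text
clock: 8.85
ee_pos: [0.5321, 0.0601, 0.0498]
ee_rot: [0.125, 0.992, 0.0, 0.0]
force: [0.1, 1.1, 6.3]
opening: 0.0
```

>>> arm_command(moves="0 0 0 0 0 0.006 1;0 0 0 0 0 0.020 1;0 0 0 -0.020 0.005 0 1;0 0 0 -0.030 0.007 0 1;0 0 0 0 0 0 1")

```text
clock: 9.27
ee_pos: [0.4764, 0.0729, 0.0748]
ee_rot: [0.125, 0.992, -0.0, -0.002]
force: [1.1, -0.0, -0.3]
opening: -0.0001
```

```bash
python3 look.py 5
```

```text
[0.47860257 0.072821   0.07539125]
```

View pics/scene5.png

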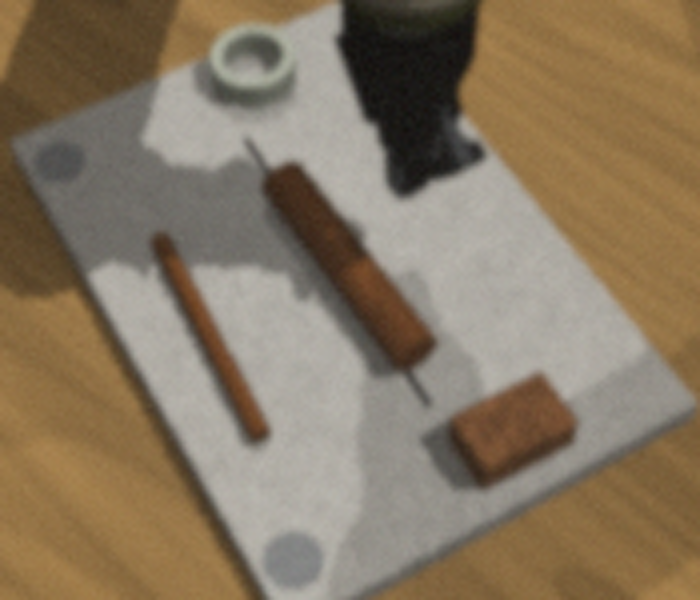

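The dowel now covers the line, with end middles at about (282,177) and (413,354). I move the arm aside for an unobstructed top view.

>>> arm_command(moves="0 0 0 0 0 0.04 1;0 0 0 0 0 0.04 1;0 0 0 0 0 0.04 1;0 0 0 -0.01 0.035 0.01 1;0 0 0 -0.015 0.035 0 1;0 0 0 -0.015 0.035 0 1;0 0 0 -0.015 0.035 0 1;0 0 0 -0.015 0.035 0 1")

```text
clock: 9.98
ee_pos: [0.4106, 0.2487, 0.2061]
ee_rot: [0.125, 0.992, 0.0, 0.0]
force: [0.9, 0.5, 0.5]
opening: 0.0003
```

>>> arm_command(moves="0 0 0 -0.015 0.035 0 1;0 0 0 -0.015 0.035 0 1;0 0 0 -0.015 0.035 0 1;0 0 0 -0.015 0.035 0 1;0 0 0 -0.015 0.035 0 1;0 0 0 -0.015 0.035 0 1;0 0 0 -0.015 0.035 0 1;0 0 0 -0.015 0.035 0 1")

```text
clock: 10.65
ee_pos: [0.2906, 0.529, 0.2055]
ee_rot: [0.125, 0.992, -0.0, -0.0]
force: [0.0, -0.2, 0.2]
opening: -0.0003
```

```bash
python3 -c "
from dw import *
rep((413,354),(282,177))
a=imaging.snapshot('top');print(robot.sense()['ee_pos'])
cv2.imwrite('pics/top6.png',cv2.resize(a[80:220,125:325],None,fx=4,fy=4,interpolation=cv2.INTER_CUBIC))"
```

```text
scene mid [0.5225 0.0638] x,y in line -0.0019 0.0127 skew -0.036 len 0.159
[0.28455188 0.5354729  0.20473307]
```

View pics/top6.png

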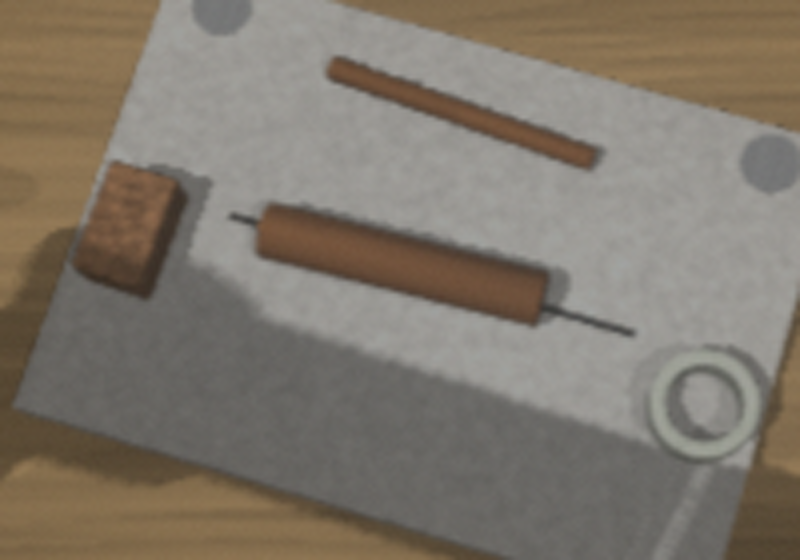

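Top view: dowel end middles are at (263,230) and (543,297). The thin dowel, sanding block and tape roll are at the same pixels as before.

```bash
python3 -c "
from dw import *
rep((263,230),(543,297),'top')"
```

```text
top mid [0.523  0.0649] x,y in line -0.0032 0.0146 skew -0.05 len 0.16
```

Both views agree within tolerance: 2–3 mm off across the line, 13–15 mm along it, skew about 0.04–0.05 rad. Handing in.

```bash
python3 -c "
from plant import robot
print(robot.sense()['force'],robot.sense()['clock']); print(robot.finish_job())"
```

```text
[-7.61412648  0.35362575 -1.25549912] 10.7
the job is handed in; nothing more can be done
None
```

I rolled the thick dowel about 59 mm onto the line with four light strokes of the shut fingertips on its top, then moved the arm clear. I handed the job in at 10.7 s; no verdict was reported.

| Last check | Scene view | Top view | Limit |
|---|---|---|---|
| Across the line | −1.9 mm | −3.2 mm | 8 mm |
| Along the line | +13 mm | +15 mm | 40 mm |
| Askew to the line | −0.036 rad | −0.050 rad | 0.12 rad |

- **Agreement:** the two views differ by 1–2 mm and 0.014 rad, about what the calibration allows.
- **Turn:** 59 mm of rolling on a 16 mm radius is about 3.7 rad. I worked this out from the distance and did not observe the angle itself.
- **Other things:** the thin dowel, sanding block and tape roll looked unmoved in the last top picture.
- **Force:** the highest I read was about 14 N, while pressing down at first contact. The last reading before hand-in was −7.6 N along x, with the arm in free air beside the door. I took it to be the arm settling after its last move and did not check it further.

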